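Drive the clamping wedge tight on the engine-turning bench

ROBOT

A 7-joint arm with a two-finger parallel gripper is mounted at the origin on the work surface. World frame = base frame: x ahead of the robot, y to its left, z up, the work surface at z = 0. Lengths are in m, angles in rad, forces in N, time in s.
With the tool pointing down it reaches from about 0.425 to 0.925 m from the base axis. Payload 6.8 kg.
Tool frame: the origin (TCP) lies on the centre line of the jaws, within the pads' length; the fingertips stand 11 mm ahead of it and the grasp point (between the pads) lies 8 mm behind it; z points along the fingers, y is the direction in which the jaws open and shut (so a half turn about z gives the same grasp; the last joint's range is limited). The gripper opens to 85 mm and grips with 20 to 120 N. Pads are 22 mm wide; open, the fingers measure 114 mm over their backs; the gripper's body (76 mm by 85 mm) begins 54 mm behind the grasp point. The pads swing forward as they close: fully open they stand 13 mm farther back than shut.
Start: joints at [-1.303, 0.477, 0.022, 1.555, -0.011, 1.109, -0.083], TCP at [0.248, 0.628, 0.242] pointing down, gripper open.
Joint ranges: [-2.96, 2.96], [-0.34, 2.1], [-1.41, 1.46], [0.24, 2.44], [-1.37, 4.51], [0.17, 1.92], [-2.96, 2.96]. Speed limits (rad/s): [2.39, 2.39, 3.14, 3.14, 3.14, 3.14, 3.14].

INTERFACE

Orientations are given as a rotation vector (axis times angle).
In Python, from bench import r gives the robot as it stands.
- The arm moves only by the tool send_rows, never from a script. Its argument "deltas" is a list of rows, each a list of 7 numbers: the opening, from 0 (shut) to 1 (fully open), then the shift along the tool's x, y, z as a fraction of full scale, then the turn, a rotation vector about the tool's x, y, z as a fraction of full scale. In form: [[hand, x, y, z, ax, ay, az], ...]. A call has 1 to 20 rows; each row is the pose to reach, as a shift and turn from the pose commanded when the call began, along the tool's axes at that moment, turning the shorter way round; what a row does not reach only later rows make up. Full scale, the value 1, is 150 mm for a shift and 180 degrees for a turn. A row lasts 1/12 s, in which the tool goes at most 41.7 mm and 7.16 degrees, less where a joint would pass 70% of its speed; a pose out of reach is approached as far as the arm can. A call with a number of a shift or a turn outside -1 to 1 is refused whole. A call with a gripper value outside its range is refused whole. The fingers move at their own pace and stop on an object; "squeeze" is the grip in N (left out, the last holds). Time passes only in rows, so rows that repeat a pose let the fingers close. It gives the time, the measured TCP pose, the force and the opening at its end, in the units of the state.
- r.get_obs(): the state, without advancing time (a new reading comes with each control period).
- r.grab_frame(name): name is "scene" or "top" or "wrist"; returns a dict with "pixels" (480x640x3 uint8, red, green, blue), "camera_matrix" (3x3 intrinsics, pixels), "rvec" (rotation vector, rad) and "tvec" (3), from world to camera coordinates, as OpenCV has them. Camera axes: x right, y down, z forward; pixel columns grow to the right and rows downward; lengths in m; the calibration is good to about 2 mm. The wrist camera is an equidistant fisheye: a pixel r from the principal point sees the ray r / f radians off the axis. A picture is of the moment at which its call begins. There is no depth.
- r.hand_in(): hands the job in, once; it reports no verdict.
The state is a dict: "clock": time; "joints": joint angles; "qvel": joint speeds; "tau": joint torques, N m; "tcp_pos": TCP position; "orientation": TCP orientation; "contact_force": force on the tool from outside, world axes, zero at the start; "moment": the same for the moment, N m; "grip_width": finger opening in m.
Only numpy, scipy, OpenCV 4.12 (cv2) and the standard library are available. Lean on these libraries where they do the work, as an engineer would, in place of code of your own. Each camera call takes 0.05 s, during which the arm holds its last target. There are 200 camera calls.

TASK

Pick up the hammer from its rest and with it drive the steel wedge home along its channel, in at least three separate moderate taps on the wide end, drawing the hammer back a finger's width or more between taps, until the wedge no longer advances and grips the aluminium blank tight against its stop; do not ram or force it. Move the wedge only with the hammer, never with the gripper. Then lay the hammer back across the two battens of its rest as it lay before, let go, and leave the other things on the bench where they are.

Things in the scene. Friction and masses are not known exactly. Their poses are not given: they have to be found in the camera images.
- hammer_grip (a point): Two-faced hammer, 182 mm long, lying level on its rest. This point, where to grip, is on the wooden handle's axis, half-way up. x runs along the handle to the head, z up. Handle 24 mm wide (y), 28 mm high, from x = -101 to +49 mm. Between the battens (x = -50 to +49 mm) fingertips have room down to 28 mm below this point. About 0.3 kg; hold it hard (60 N).
- rest_mid (a point): Fixed plywood hammer rest, 156 x 120 mm. This point, 36 mm above the bench, is where hammer_grip belongs; x is the way from handle to head. Two cross battens: at x = +65 mm under the head (top 20 mm above the bench), at x = -65 mm under the handle's end (top 22 mm); the board between is 6 mm high.
- bed: Fixed steel clamp bed, x from -80 to +100 mm, y from -60 to +60 mm, 30 mm high, origin under its middle. On it stand a fixed sloping jaw (-x side) and the stop and blank (+x side); between them runs the wedge's channel, along y. The wedge is driven towards -y. Nothing on it is higher than 72 mm above the bench.
- wedge_butt (a point): Centre of the wide end face of the loose steel wedge, 50 mm above the bench. Axes parallel to the bed's within a few degrees: y points out of the wide end (strike along the bed's -y). It starts 10 to 50 mm short of tight; when tight this point is 85 to 115 mm from the bed's middle along y. Where it tightens depends on the stop and must be felt.
- blank_center (a point): Loose aluminium blank 50 x 90 x 30 mm, at its centre, lying on the bed between wedge and stop.
- stop: Fixed steel stop rail 26 x 90 x 34 mm on the bed; origin at the middle of its lower edge that faces the blank, x away from the blank. Its distance from the jaw differs by up to 3 mm from start to start.
- wedge: The same wedge: origin at mid-length on its underside, axes as for wedge_butt. 180 mm long, 40 mm high, 14 mm wide at the thin end, 34 mm at the wide end (taper 1 in 9), 0.5 kg, flat on the bed. Loose it slides at 2 to 8 N; tight it stands fast against 20 N. Right taps: 10 to 20 N, at under 0.1 m/s. Lighter ones can leave it slack; over 40 N is forcing it.
- blank: The same blank, at the centre of its underside.
- hammer: The same hammer: origin 16 mm below hammer_grip, same axes.
- tin: Bystander: round brass tin, 68 mm across, 60 mm high, origin at its foot.
- oil: Bystander: amber oil bottle, 56 mm across, 140 mm high.
- spanner: Bystander: steel spanner, 180 mm long, lying flat.
- spool: Bystander: turned brass spool, 72 mm across, 46 mm high.
- hammer_head (a point): Centre of the hammer's head, 65 mm from hammer_grip along the hammer's x, same height and axes. Aluminium block with round white nylon ends, 32 mm thick and high, 110 mm long along y: its two equal flat striking faces, 31 mm across, are at y = +55 and -55 mm.
There are look-alikes about, which are no part of the job. What is shaped like the hammer but pink is not meant.

How it is judged:
By the outcome, as a careful person would: the job done as asked, in the order asked, and still so for the second after the job is handed in, with the robot touching nothing.
It also fails if it takes over 54 s, if anything falls off the work surface, if the arm or the gripper's body presses on something with over 40 N, if the wrist force passes 120 N, or if a joint passes its speed limit or range.

## Working session

There is one attempt and no reset: what is moved stays moved. The work goes in short steps, Python scripts to look and compute and a tool call to move; the robot and the scene stay as the last step left them, time stands still between calls to the robot, and variables do not carry over. Pictures are saved under pics/ and viewed, about 8 in all and at most 12, crops included, and the job is handed in when it is done.

Besides the shell and the picture viewer there is one more tool, called after "Call:" by a JSON object that holds its "name" and its "arguments". send_rows: Moves the arm, as the interface text tells. Shift numbers are shares of 150 mm and turn numbers shares of 180 degrees, none past 1 either way. Its arguments: {"type":"object","properties":{"deltas":{"type":"array","items":{"type":"array","items":{"type":"number"}}},"squeeze":{"type":"number"}},"required":["deltas"]}

```bash
mkdir -p pics; ls
cat > h.py <<'E'
import numpy as np, cv2
from bench import r
def cam(n):
    f=r.grab_frame(n); R=cv2.Rodrigues(np.array(f['rvec'],float))[0]
    return f['pixels'],np.array(f['camera_matrix']),R,np.array(f['tvec'],float).ravel()
def ray(px,K,R,t,z):
    d=R.T@np.linalg.solve(K,[px[0],px[1],1.]); c=-R.T@t
    return c+d*(z-c[2])/d[2]
def proj(P,K,R,t):
    q=K@(R@np.array(P,float)+t); return q[:2]/q[2]
E
python3 - <<'E'
from h import *
for n in('top','scene'):
    p,K,R,t=cam(n); cv2.imwrite(f'pics/{n}0.png',p[...,::-1]); np.savez(n+'0',p=p,K=K,R=R,t=t)
    print(n,K.tolist(),-R.T@t,R[2])
print(r.get_obs())
E
```

```text
pics
top [[624.6084681729686, 0.0, 319.223517091756], [0.0, 624.6084681729686, 238.16605770744425], [0.0, 0.0, 1.0]] [0.34408455 0.09168951 1.73743746] [ 0.10172129 -0.00260068 -0.99480954]
scene [[513.4062154913281, 0.0, 313.08446346393885], [0.0, 513.4062154913281, 237.25808675592654], [0.0, 0.0, 1.0]] [1.31771296 0.20003651 0.96369309] [-0.67330423 -0.09121908 -0.7337169 ]
{'clock': 0.1, 'joints': array([-1.30314476,  0.47772567,  0.02234802,  1.55632652, -0.01152424,
        1.10931919, -0.08306805]), 'qvel': array([ 4.74569507e-04, -1.03179239e-03,  1.34840855e-05, -2.64015415e-03,
       -9.09041538e-04,  1.32303517e-04, -1.27971448e-03]), 'tau': array([ 5.12233033e-03, -5.97758460e+01,  1.61438964e+00, -2.81952703e+01,
        1.30290713e-02,  5.09930847e-03,  3.03557022e-05]), 'tcp_pos': array([0.24752387, 0.6274299 , 0.24142851]), 'orientation': array([-5.86667317e-01, -3.08611547e+00,  2.57212938e-03]), 'contact_force': array([-0.19718309,  0.02181664, -0.22062636]), 'moment': array([-0.00248875,  0.01814248,  0.00036321]), 'grip_width': 0.0854601483622182}
```

View pics/top0.png

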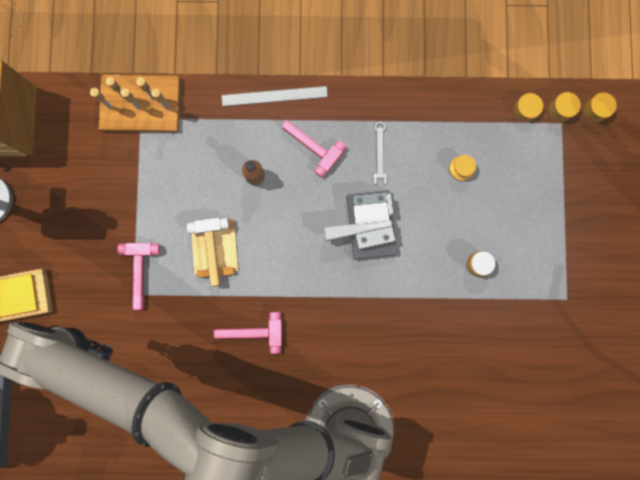

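View pics/scene0.png

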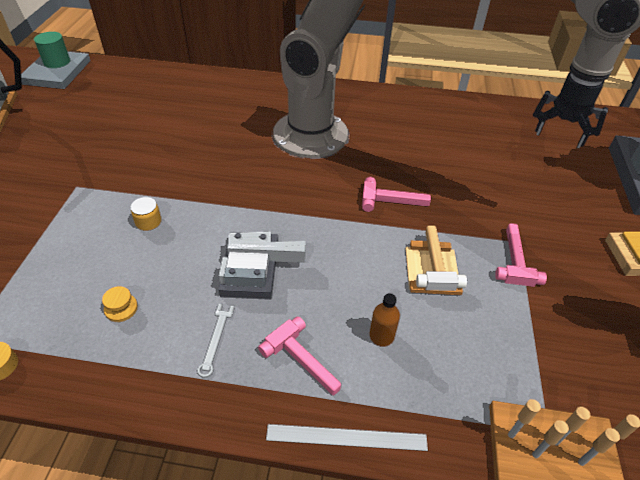

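Top view: the real hammer (wooden handle, white head) lies on the rest at about (210,250). The pink look-alikes are at (138,275), (250,333) and (315,148), and aren't meant. The bed is at (372,225) with the wedge butt at about (327,233). I'll enlarge both to confirm and to pick pixels.

Run:
```python
from h import *
p=np.load('top0.npz')['p']
a=cv2.resize(p[205:295,175:255],None,fx=5,fy=5,interpolation=cv2.INTER_CUBIC)
b=cv2.resize(p[180:270,318:402],None,fx=4.7,fy=5,interpolation=cv2.INTER_CUBIC)
def grid(im,x0,y0,fx,fy):
    for i in range(0,100,10):
        if i*fx<im.shape[1]: cv2.putText(im,str(x0+i),(int(i*fx),10),0,.35,(255,0,0)); cv2.line(im,(int(i*fx),12),(int(i*fx),20),(255,0,0))
        if i*fy<im.shape[0]: cv2.putText(im,str(y0+i),(0,int(i*fy)+4),0,.35,(255,0,0))
grid(a,175,205,5,5);grid(b,318,180,4.7,5)
cv2.imwrite('pics/crop1.png',np.hstack([a,b])[...,::-1])
```

```text
(no output)
```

View pics/crop1.png

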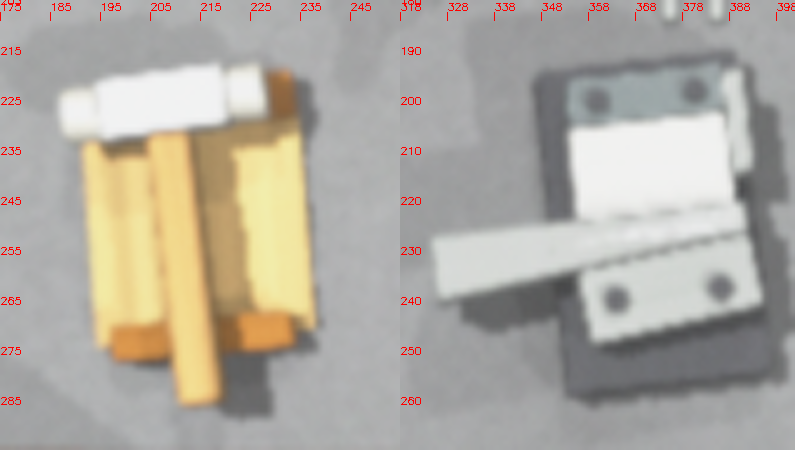

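Run:
```python
from h import *
d=np.load('top0.npz');K,R,t=d['K'],d['R'],d['t']
f=lambda px,z:ray(px,K,R,t,z)
tail=f((214.6,285.2),.050);head=f((207.6,225.6),.052)
e1,e2=f((187,228),.036),f((228.5,223.5),.036)
u=head-tail;yaw=np.degrees(np.arctan2(u[1],u[0]));v=e1-e2
print('tail',tail,'head',head,'len',np.hypot(*u[:2]),'exp .166; yaw',yaw,'head len',np.hypot(*v[:2]),np.degrees(np.arctan2(-v[0],v[1])))
uu=u/np.linalg.norm(u); print('grip from head',head-.065*uu,'from tail',tail+.101*uu)
a,b=f((325,228),.07),f((326.5,240),.07); print('butt',(a+b)/2,np.linalg.norm(a-b),'angle',np.degrees(np.arctan2(*(a-b)[1::-1])))
c=[f(q,.03) for q in((347.1,195),(389.3,191.5),(399,256),(354.2,260))]; print('bed',np.mean(c,0),[np.linalg.norm(c[i]-c[i-1]).round(3) for i in range(4)],np.degrees(np.arctan2(*(c[0]-c[3])[1::-1])))
# scene check
d=np.load('scene0.npz');K2,R2,t2=d['K'],d['R'],d['t']
img=d['p'].copy()
g=head-.065*uu
for P,col in((np.r_[head[:2],.052],(255,0,0)),(np.r_[tail[:2],.05],(255,0,0)),(np.r_[((a+b)/2)[:2],.07],(255,0,0)),(a,(0,0,255)),(b,(0,0,255))):
    q=proj(P,K2,R2,t2); print(q); cv2.circle(img,tuple(int(round(x*8)) for x in q),8,col,-1,shift=3)
o=np.hstack([cv2.resize(img[220:300,400:480],None,fx=5,fy=5,interpolation=cv2.INTER_CUBIC),cv2.resize(img[220:300,210:310],None,fx=4,fy=5,interpolation=cv2.INTER_CUBIC)])
cv2.imwrite('pics/crop2.png',o[...,::-1])
```

```text
tail [0.3860454  0.36761634 0.05      ] head [0.54722775 0.39084287 0.052     ] len 0.16284722887793224 exp .166; yaw 8.19992934117989 head len 0.11417342918954397 6.915807810749195
grip from head [0.48289713 0.38157277 0.05120177] from tail [0.48600528 0.38202066 0.05124033]
butt [0.52604707 0.06993278 0.07      ] 0.03265878731843737 angle 7.664584439234864
bed [ 0.55556401 -0.05881147  0.03      ] [np.float64(0.181), np.float64(0.117), np.float64(0.181), np.float64(0.123)] 6.542683431768092
[440.32430166 275.34387993]
[430.07239133 224.72985604]
[303.16464377 245.00605924]
[302.91028426 250.24694462]
[303.41434518 239.86115055]
```

View pics/crop2.png

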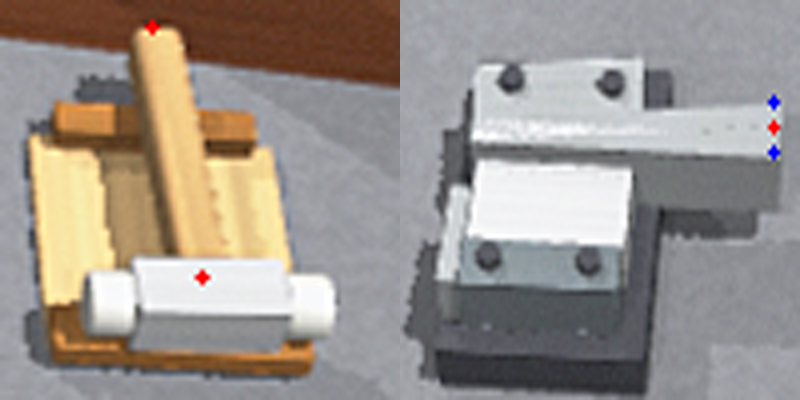

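Both views agree. The hammer grip is at about (0.484, 0.382) with yaw of about 7.7°, and the butt is at (0.526, 0.070), about 131 mm from the bed's middle with bed yaw of about 7°. I'll grip 15 mm toward the head to shorten the lever. First I move above the hammer.

```bash
cat >> h.py <<'E'
def go(pos,yaw=None):
    "numbers (full-scale shares) for a pose: TCP pos, tool-y heading in deg"
    o=r.get_obs(); T=cv2.Rodrigues(np.array(o['orientation'],float))[0]
    s=T.T@(np.array(pos)-o['tcp_pos'])/.15; a=np.zeros(3)
    if yaw is not None:
        c,k=np.cos(np.radians(yaw)),np.sin(np.radians(yaw))
        G=np.array([[k,c,0],[-c,k,0],[0,0,-1.]]); a=cv2.Rodrigues(T.T@G)[0].ravel()/np.pi
    print('tcp',o['tcp_pos'].round(4),'tool y',np.degrees(np.arctan2(T[1,1],T[0,1])).round(2),'tilt',T[:,2].round(3),'F',np.round(o['contact_force'],1),'w',round(o['grip_width'],4),'t',round(o['clock'],2))
    print('shift',s.round(4),'turn',a.round(4)); return T
E
python3 -c "
from h import *
go([.499,.384,.15],97.7)"
```

```text
tcp [0.2475 0.6274 0.2414] tool y 68.47 tilt [-0.001 -0.002 -1.   ] F [-0.2  0.  -0.2] w 0.0855 t 0.1
shift [-2.155  -0.8935  0.6112] turn [-4.838e-01  1.261e-01 -1.000e-04]
```

```bash
sed -i 's/G=np.array(.*\]); a=/G=np.array([[-k,c,0],[c,k,0],[0,0,-1.]]); a=/' h.py; python3 -c "
from h import *
go([.499,.384,.15],97.7)"
```

```text
tcp [0.2475 0.6274 0.2414] tool y 68.47 tilt [-0.001 -0.002 -1.   ] F [-0.2  0.  -0.2] w 0.0855 t 0.1
shift [-2.155  -0.8935  0.6112] turn [-5.000e-04 -1.000e-04 -1.624e-01]
```

Call:
{"name": "send_rows", "arguments": {"deltas": [[1,-0.25,-0.1,0.05,0,0,0],[1,-0.5,-0.2,0.1,0,0,0],[1,-0.75,-0.3,0.15,0,0,0],[1,-1,-0.4,0.2,0,0,0]]}}

```text
clock: 0.43
tcp_pos: [0.366, 0.5155, 0.2116]
orientation: [-0.586, -3.086, 0.001]
contact_force: [1.0, 0.2, -0.3]
grip_width: 0.0854
```

```bash
python3 -c "
from h import *
go([.499,.384,.15],97.7)"
```

```text
tcp [0.366  0.5155 0.2116] tool y 68.51 tilt [-0.    -0.001 -1.   ] F [ 1.   0.2 -0.3] w 0.0854 t 0.43
shift [-1.146  -0.4908  0.4109] turn [-0.0002 -0.     -0.1622]
```

Call:
{"name": "send_rows", "arguments": {"deltas": [[1,-0.25,-0.1,0.1,0,0,-0.035],[1,-0.5,-0.2,0.2,0,0,-0.07],[1,-0.75,-0.35,0.3,0,0,-0.105],[1,-1,-0.45,0.41,0,0,-0.14],[1,-1,-0.49,0.41,0,0,-0.162],[1,-1,-0.49,0.41,0,0,-0.162],[1,-1,-0.49,0.41,0,0,-0.162]]}}

```text
clock: 1.02
tcp_pos: [0.478, 0.3927, 0.1502]
orientation: [0.203, -3.134, 0.001]
contact_force: [0.0, -0.1, 0.1]
grip_width: 0.0859
```

Run:
```python
from h import *
go([.499,.384,.15],97.7)
f=r.grab_frame('wrist'); p=f['pixels']; np.savez('w1',**{k:np.array(v) for k,v in f.items()})
K=np.array(f['camera_matrix']);R=cv2.Rodrigues(np.array(f['rvec'],float))[0];t=np.array(f['tvec'],float).ravel()
def fe(P):
    c=R@np.array(P)+t; th=np.arctan2(np.hypot(*c[:2]),c[2]); u=c[:2]/np.hypot(*c[:2]); return K[0,0]*th*u+K[:2,2]
q=np.radians(7.7);ux=np.array([np.cos(q),np.sin(q),0]);uy=np.array([-np.sin(q),np.cos(q),0]);g=np.array([.484,.382,.036])
im=p.copy()
for a,b,h in((0,0,.014),(-.101,.012,.014),(-.101,-.012,.014),(.049,.012,.014),(.049,-.012,.014),(.065,.055,.0),(.065,-.055,0),(.065,0,.016)):
    x=fe(g+a*ux+b*uy+[0,0,h]); cv2.circle(im,tuple(int(round(v*8)) for v in x),16,(255,0,0),-1,shift=3); print(x.round(1))
cv2.imwrite('pics/w1.png',im[...,::-1])
```

```text
tcp [0.478  0.3927 0.1502] tool y 97.43 tilt [-0.001 -0.001 -1.   ] F [ 0.  -0.1  0.1] w 0.0859 t 1.02
shift [-0.1316 -0.0757  0.0015] turn [-0.0001 -0.0004 -0.0015]
[296.6 254.9]
[314.1  98.2]
[274.5  98.9]
[315.  318.5]
[281.6 318.4]
[370.5 326.1]
[229.5 325.7]
[298.7 338.4]
```

View pics/w1.png

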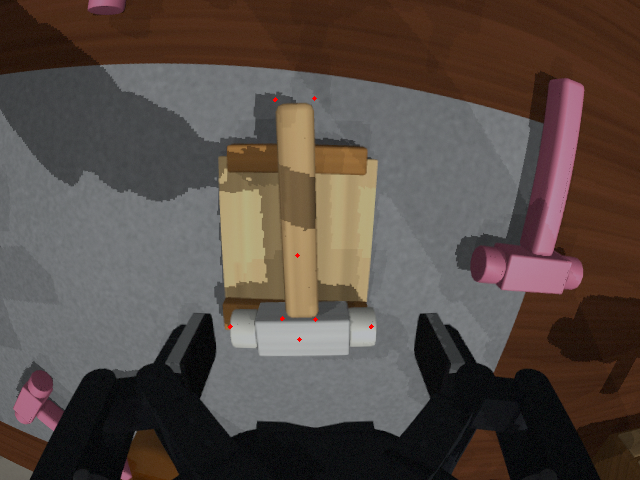

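The wrist view confirms the wooden-handled hammer with the white/aluminium head. The predicted points are within 2–3 mm: head at (303,329), handle from (295,105) to (300,316). Corrected grip is (0.4847, 0.384) with yaw 8.2°. Going down.

```bash
python3 -c "
from h import *
go([.4995,.386,.028],98.2)"
```

```text
tcp [0.4771 0.3945 0.1508] tool y 97.57 tilt [-0.001  0.001 -1.   ] F [-0.   0.7  0.1] w 0.0857 t 1.07
shift [-0.1407 -0.0769  0.8187] turn [ 0.0003 -0.0002 -0.0035]
```

Call:
{"name": "send_rows", "arguments": {"deltas": [[1,-0.07,-0.04,0.1,0,0,-0.003],[1,-0.14,-0.077,0.25,0,0,-0.003],[1,-0.14,-0.077,0.45,0,0,-0.003],[1,-0.14,-0.077,0.5,0,0,-0.003],[1,-0.14,-0.077,0.5,0,0,-0.003],[1,-0.14,-0.077,0.5,0,0,-0.003]]}}

```text
clock: 1.57
tcp_pos: [0.499, 0.3868, 0.0764]
orientation: [0.227, -3.133, -0.001]
contact_force: [-0.4, 0.9, 0.2]
grip_width: 0.0856
```

```bash
python3 -c "
from h import *
go([.4995,.386,.028],98.2)"
```

```text
tcp [0.499  0.3868 0.0764] tool y 98.29 tilt [-0.     0.001 -1.   ] F [-0.4  0.9  0.2] w 0.0856 t 1.57
shift [-0.0023 -0.0062  0.3229] turn [ 0.0003 -0.0001  0.0005]
```

Call:
{"name": "send_rows", "arguments": {"deltas": [[1,0,-0.005,0.12,0,0,0],[1,0,-0.005,0.24,0,0,0],[1,0,-0.005,0.32,0,0,0],[1,0,-0.005,0.32,0,0,0],[1,0,-0.005,0.32,0,0,0]]}}

```text
clock: 1.98
tcp_pos: [0.5001, 0.3849, 0.0285]
orientation: [-0.225, 3.133, 0.001]
contact_force: [0.3, 0.3, 0.3]
grip_width: 0.0856
```

Call:
{"name": "send_rows", "arguments": {"deltas": [[0,0,0,0,0,0,0],[0,0,0,0,0,0,0],[0,0,0,0,0,0,0],[0,0,0,0,0,0,0],[0,0,0,0,0,0,0],[0,0,0,0,0,0,0],[0,0,0,0,0,0,0],[0,0,0,0,0,0,0],[0,0,0,0,0,0,0],[0,0,0,0,0,0,0]], "squeeze": 90}}

```text
clock: 2.82
tcp_pos: [0.5006, 0.3846, 0.0285]
orientation: [-0.224, 3.133, 0.001]
contact_force: [-1.3, 0.3, 5.7]
grip_width: 0.0231
```

Call:
{"name": "send_rows", "arguments": {"deltas": [[0,0,0,-0.05,0,0,0],[0,0,0,-0.12,0,0,0],[0,0,0,-0.2,0,0,0],[0,0,0,-0.27,0,0,0],[0,0,0,-0.3,0,0,0],[0,0,0,-0.3,0,0,0]]}}

```text
clock: 3.32
tcp_pos: [0.5012, 0.3849, 0.0748]
orientation: [-0.223, 3.131, 0.003]
contact_force: [-1.0, 0.1, -4.0]
grip_width: 0.0228
```

```bash
python3 -c "
from h import *
go([.4672,.1431,.075],97.3)"
```

```text
tcp [0.5012 0.3849 0.0748] tool y 98.16 tilt [ 0.002  0.002 -1.   ] F [-1.   0.1 -4. ] w 0.0228 t 3.32
shift [ 0.4529 -1.5636 -0.0053] turn [0.0006 0.0008 0.0048]
```

Call:
{"name": "send_rows", "arguments": {"deltas": [[0,0.04,-0.12,0,0,0,0],[0,0.1,-0.32,0,0,0,0.003],[0,0.16,-0.54,0,0,0,0.005],[0,0.22,-0.76,0,0,0,0.005],[0,0.29,-0.96,0,0,0,0.005],[0,0.29,-1,0,0,0,0.005]]}}

```text
clock: 3.82
tcp_pos: [0.4766, 0.2221, 0.072]
orientation: [0.189, -3.132, 0.008]
contact_force: [-0.0, -1.5, -2.9]
grip_width: 0.023
```

```bash
python3 -c "
from h import *
go([.4672,.1431,.075],97.3)"
```

```text
tcp [0.4766 0.2221 0.072 ] tool y 96.92 tilt [-0.004 -0.006 -1.   ] F [-0.  -1.5 -2.9] w 0.023 t 3.82
shift [ 0.1257 -0.5152 -0.0171] turn [-0.0016 -0.0014 -0.0021]
```

Call:
{"name": "send_rows", "arguments": {"deltas": [[0,0.04,-0.12,0,0,0,0],[0,0.08,-0.26,-0.01,0,0,0],[0,0.12,-0.4,-0.01,0,0,0],[0,0.125,-0.43,-0.01,0,0,0],[0,0.125,-0.43,-0.01,0,0,0],[0,0.125,-0.43,-0.01,0,0,0],[0,0.125,-0.43,-0.01,0,0,0]]}}

```text
clock: 4.4
tcp_pos: [0.4684, 0.1646, 0.0744]
orientation: [-0.201, 3.134, 0.002]
contact_force: [0.2, 1.5, -3.2]
grip_width: 0.0227
```

Run:
```python
from h import *
go([.4672,.1431,.0425],97.3)
p,K,R,t=cam('top'); np.savez('top1',p=p,K=K,R=R,t=t)
a=cv2.resize(p[175:285,270:410],None,fx=5.4,fy=5.4,interpolation=cv2.INTER_CUBIC)
for i in range(0,140,10):
    cv2.putText(a,str(270+i),(int(i*5.4),10),0,.35,(255,0,0)); cv2.line(a,(int(i*5.4),12),(int(i*5.4),18),(255,0,0))
    cv2.putText(a,str(175+i),(0,int(i*5.4)+4),0,.35,(255,0,0))
cv2.imwrite('pics/top1.png',a[...,::-1])
```

```text
tcp [0.4684 0.1646 0.0744] tool y 97.34 tilt [ 0.001  0.001 -1.   ] F [ 0.2  1.5 -3.2] w 0.0227 t 4.4
shift [ 0.0264 -0.1416  0.2126] turn [0.0003 0.0002 0.0002]
```

View pics/top1.png

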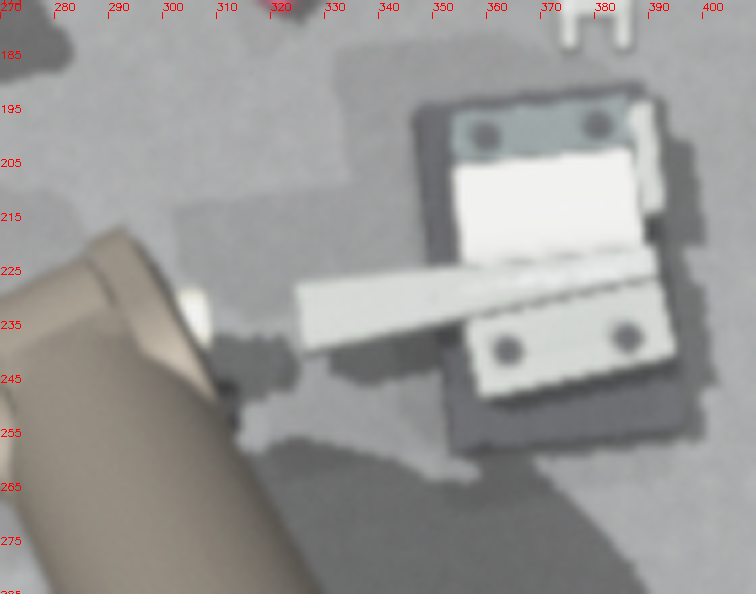

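Run:
```python
from h import *
d=np.load('top1.npz');K,R,t=d['K'],d['R'],d['t']
print(ray((308.9,234),K,R,t,.082),ray((325.6,233.8),K,R,t,.07),proj([.524,.1162,.082],K,R,t))
p,K,R,t=cam('scene');np.savez('scene1',p=p,K=K,R=R,t=t)
a=cv2.resize(p[180:300,210:370],None,fx=5,fy=5,interpolation=cv2.INTER_CUBIC)
def dot(P,c):
    q=(proj(P,K,R,t)-[210,180])*5; cv2.circle(a,tuple(int(x) for x in q),3,c,-1)
dot([.5245,.0699,.05],(255,0,0)); dot([.526,.0699,.07],(255,0,0))
dot([.524,.1162,.082],(0,0,255))
cv2.imwrite('pics/sc1.png',a[...,::-1])
```

```text
[0.52420152 0.11500572 0.082     ] [0.52656682 0.07033893 0.07      ] [308.45104005 234.06998916]
```

View pics/sc1.png

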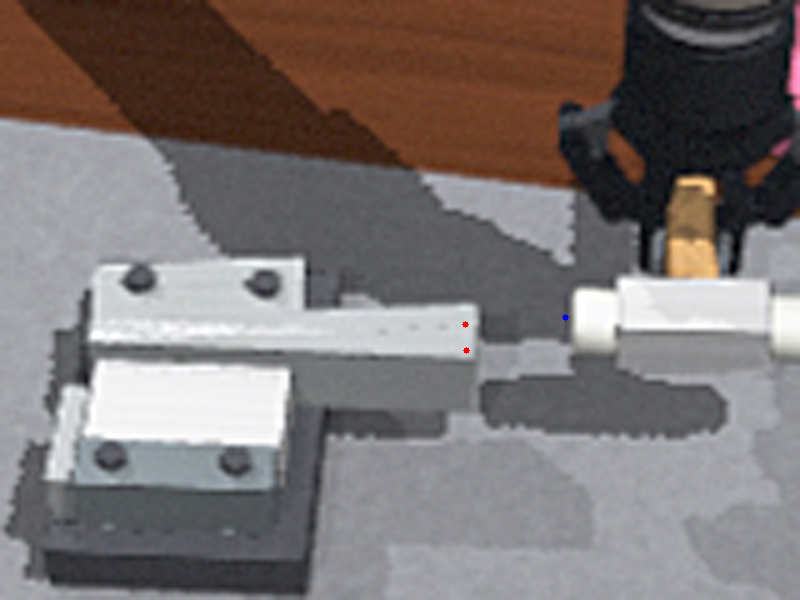

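The scene view shows the hammer level, its nylon face (crop 575,317) squarely facing the butt (478,355) with a gap of about 45 mm. I'll lower to strike height, shift 3 mm sideways and close to about 20 mm.

Call:
{"name": "send_rows", "arguments": {"deltas": [[0,0.01,0,0.05,0,0,0],[0,0.02,0,0.12,0,0,0],[0,0.02,0,0.19,0,0,0],[0,0.02,-0.04,0.21,0,0,0],[0,0.02,-0.1,0.21,0,0,0],[0,0.02,-0.15,0.21,0,0,0],[0,0.02,-0.16,0.21,0,0,0],[0,0.02,-0.16,0.21,0,0,0],[0,0.02,-0.16,0.21,0,0,0]]}}

```text
clock: 5.25
tcp_pos: [0.4686, 0.1388, 0.0432]
orientation: [-0.198, 3.134, 0.001]
contact_force: [-0.4, 0.1, -3.7]
grip_width: 0.0228
```

```bash
python3 -c "
from h import *
go([.4672,.1431,.0425],97.3)"
```

```text
tcp [0.4686 0.1388 0.0432] tool y 97.22 tilt [ 0.001  0.    -1.   ] F [-0.4  0.1 -3.7] w 0.0228 t 5.25
shift [0.0056 0.0293 0.0048] turn [ 0.0001  0.0003 -0.0005]
```

Tap 1: approach at about 45 mm/s, going a few mm beyond expected contact.

Call:
{"name": "send_rows", "arguments": {"deltas": [[0,0,-0.025,0,0,0,0],[0,0,-0.05,0,0,0,0],[0,0,-0.075,0,0,0,0],[0,0,-0.1,0,0,0,0],[0,0,-0.125,0,0,0,0],[0,0,-0.15,0,0,0,0]]}}

```text
clock: 5.75
tcp_pos: [0.471, 0.117, 0.0429]
orientation: [-0.2, 3.135, 0.001]
contact_force: [-1.3, 3.0, -2.9]
grip_width: 0.0232
```

Call:
{"name": "send_rows", "arguments": {"deltas": [[0,0,-0.025,0,0,0,0],[0,0,-0.05,0,0,0,0]]}}

```text
clock: 5.92
tcp_pos: [0.4719, 0.1097, 0.0428]
orientation: [-0.201, 3.135, 0.001]
contact_force: [-1.1, 4.4, -3.3]
grip_width: 0.0228
```

Call:
{"name": "send_rows", "arguments": {"deltas": [[0,0,-0.025,0,0,0,0]]}}

```text
clock: 6.0
tcp_pos: [0.4724, 0.1057, 0.0428]
orientation: [-0.2, 3.135, 0.001]
contact_force: [-2.2, 2.8, -2.1]
grip_width: 0.0225
```

Contact is at TCP y≈0.117, and the wedge slides at about 4 N. It has moved about 11 mm. Draw back 25 mm, then tap 2 somewhat brisker, with small steps at the end.

Call:
{"name": "send_rows", "arguments": {"deltas": [[0,0,0.05,0,0,0,0],[0,0,0.11,0,0,0,0],[0,0,0.17,0,0,0,0],[0,0,0.17,0,0,0,0],[0,0,0.17,0,0,0,0]]}}

```text
clock: 6.42
tcp_pos: [0.469, 0.132, 0.0428]
orientation: [0.203, -3.135, -0.0]
contact_force: [-0.4, -0.7, -2.8]
grip_width: 0.0226
```

Call:
{"name": "send_rows", "arguments": {"deltas": [[0,0,-0.03,0,0,0,0],[0,0,-0.07,0,0,0,0],[0,0,-0.11,0,0,0,0],[0,0,-0.15,0,0,0,0],[0,0,-0.18,0,0,0,0]]}}

```text
clock: 6.83
tcp_pos: [0.4726, 0.1029, 0.0428]
orientation: [0.197, -3.135, 0.0]
contact_force: [-0.0, 3.4, -2.6]
grip_width: 0.0226
```

Call:
{"name": "send_rows", "arguments": {"deltas": [[0,0,-0.015,0,0,0,0]]}}

```text
clock: 6.92
tcp_pos: [0.4729, 0.1012, 0.0428]
orientation: [-0.198, 3.135, 0.001]
contact_force: [-0.4, 3.4, -3.2]
grip_width: 0.0227
```

Call:
{"name": "send_rows", "arguments": {"deltas": [[0,0,-0.015,0,0,0,0]]}}

```text
clock: 7.0
tcp_pos: [0.4732, 0.0998, 0.0429]
orientation: [-0.2, 3.135, 0.001]
contact_force: [-0.1, 3.9, -3.5]
grip_width: 0.023
```

Still loose after about 17 mm. Tap 3.

Call:
{"name": "send_rows", "arguments": {"deltas": [[0,0,0.05,0,0,0,0],[0,0,0.11,0,0,0,0],[0,0,0.16,0,0,0,0],[0,0,0.16,0,0,0,0],[0,0,0.16,0,0,0,0]]}}

```text
clock: 7.42
tcp_pos: [0.4699, 0.1244, 0.0428]
orientation: [0.202, -3.135, -0.0]
contact_force: [-0.1, 0.4, -3.1]
grip_width: 0.023
```

Call:
{"name": "send_rows", "arguments": {"deltas": [[0,0,-0.03,0,0,0,0],[0,0,-0.07,0,0,0,0],[0,0,-0.11,0,0,0,0],[0,0,-0.15,0,0,0,0],[0,0,-0.17,0,0,0,0]]}}

```text
clock: 7.83
tcp_pos: [0.4737, 0.0972, 0.0429]
orientation: [-0.198, 3.135, 0.001]
contact_force: [-0.2, 3.5, -3.7]
grip_width: 0.0228
```

Call:
{"name": "send_rows", "arguments": {"deltas": [[0,0,-0.015,0,0,0,0]]}}

```text
clock: 7.92
tcp_pos: [0.4739, 0.096, 0.0429]
orientation: [-0.199, 3.135, 0.002]
contact_force: [0.9, 5.2, -3.6]
grip_width: 0.0227
```

Call:
{"name": "send_rows", "arguments": {"deltas": [[0,0,-0.015,0,0,0,0]]}}

```text
clock: 8.0
tcp_pos: [0.4743, 0.0944, 0.0429]
orientation: [-0.201, 3.134, 0.002]
contact_force: [-0.2, 6.2, -4.4]
grip_width: 0.023
```

Call:
{"name": "send_rows", "arguments": {"deltas": [[0,0,-0.015,0,0,0,0]]}}

```text
clock: 8.08
tcp_pos: [0.4746, 0.0929, 0.0429]
orientation: [-0.202, 3.134, 0.003]
contact_force: [-1.0, 8.4, -4.1]
grip_width: 0.0232
```

Resistance is now rising: 5, 6, then 8 N. Tap 4, with finer steps.

Call:
{"name": "send_rows", "arguments": {"deltas": [[0,0,0.05,0,0,0,0],[0,0,0.11,0,0,0,0],[0,0,0.16,0,0,0,0],[0,0,0.16,0,0,0,0],[0,0,0.16,0,0,0,0]]}}

```text
clock: 8.5
tcp_pos: [0.4709, 0.1159, 0.0428]
orientation: [0.201, -3.135, 0.0]
contact_force: [-0.5, 1.0, -3.3]
grip_width: 0.0223
```

Call:
{"name": "send_rows", "arguments": {"deltas": [[0,0,-0.03,0,0,0,0],[0,0,-0.07,0,0,0,0],[0,0,-0.11,0,0,0,0],[0,0,-0.14,0,0,0,0],[0,0,-0.16,0,0,0,0]]}}

```text
clock: 8.92
tcp_pos: [0.4738, 0.0919, 0.0428]
orientation: [0.2, -3.135, -0.002]
contact_force: [-3.7, 11.0, -1.6]
grip_width: 0.023
```

Call:
{"name": "send_rows", "arguments": {"deltas": [[0,0,-0.01,0,0,0,0]]}}

```text
clock: 9.0
tcp_pos: [0.4738, 0.0918, 0.0428]
orientation: [0.203, -3.134, -0.004]
contact_force: [-5.0, 11.5, -1.3]
grip_width: 0.0229
```

Call:
{"name": "send_rows", "arguments": {"deltas": [[0,0,-0.01,0,0,0,0]]}}

```text
clock: 9.08
tcp_pos: [0.4736, 0.0916, 0.0429]
orientation: [0.205, -3.134, -0.006]
contact_force: [-6.0, 14.4, 0.1]
grip_width: 0.0226
```

The wedge stands nearly fast at 11–14 N. Another tap to about 17–18 N to seat it and confirm it no longer advances.

Call:
{"name": "send_rows", "arguments": {"deltas": [[0,0,0.05,0,0,0,0],[0,0,0.11,0,0,0,0],[0,0,0.17,0,0,0,0],[0,0,0.17,0,0,0,0],[0,0,0.17,0,0,0,0]]}}

```text
clock: 9.5
tcp_pos: [0.4714, 0.1142, 0.0428]
orientation: [-0.201, 3.135, -0.0]
contact_force: [-0.4, 0.6, -2.8]
grip_width: 0.0228
```

Call:
{"name": "send_rows", "arguments": {"deltas": [[0,0,-0.03,0,0,0,0],[0,0,-0.07,0,0,0,0],[0,0,-0.11,0,0,0,0],[0,0,-0.14,0,0,0,0],[0,0,-0.165,0,0,0,0]]}}

```text
clock: 9.92
tcp_pos: [0.4735, 0.0915, 0.0428]
orientation: [0.203, -3.134, -0.005]
contact_force: [-7.4, 19.0, 1.0]
grip_width: 0.0227
```

Call:
{"name": "send_rows", "arguments": {"deltas": [[0,0,-0.012,0,0,0,0]]}}

```text
clock: 10.0
tcp_pos: [0.4734, 0.0914, 0.0429]
orientation: [0.207, -3.134, -0.007]
contact_force: [-8.4, 18.0, 0.1]
grip_width: 0.0225
```

19 N with no advance (0.0916 → 0.0914). One confirming tap at the same command.

Call:
{"name": "send_rows", "arguments": {"deltas": [[0,0,0.05,0,0,0,0],[0,0,0.11,0,0,0,0],[0,0,0.17,0,0,0,0],[0,0,0.17,0,0,0,0],[0,0,0.17,0,0,0,0]]}}

```text
clock: 10.42
tcp_pos: [0.4715, 0.1129, 0.0428]
orientation: [-0.2, 3.135, -0.0]
contact_force: [-1.0, 0.4, -3.0]
grip_width: 0.0226
```

Call:
{"name": "send_rows", "arguments": {"deltas": [[0,0,-0.03,0,0,0,0],[0,0,-0.07,0,0,0,0],[0,0,-0.11,0,0,0,0],[0,0,-0.14,0,0,0,0],[0,0,-0.165,0,0,0,0]]}}

```text
clock: 10.83
tcp_pos: [0.4734, 0.0913, 0.0428]
orientation: [0.205, -3.134, -0.006]
contact_force: [-9.0, 21.6, 0.9]
grip_width: 0.023
```

Call:
{"name": "send_rows", "arguments": {"deltas": [[0,0,0.05,0,0,0,0],[0,0,0.12,0,0,0,0],[0,0,0.2,0,0,0,0],[0,0,0.3,0,0,0,0],[0,0,0.35,0,0,0,0],[0,0,0.35,0,0,0,0],[0,0,0.35,0,0,0,0]]}}

```text
clock: 11.42
tcp_pos: [0.4679, 0.1404, 0.0427]
orientation: [0.201, -3.135, 0.001]
contact_force: [-0.2, -0.7, -3.0]
grip_width: 0.0231
```

Run:
```python
from h import *
go([.5006,.3846,.075],98.2)
ims=[]
p,K,R,t=cam('top'); np.savez('top2',p=p,K=K,R=R,t=t)
ims.append(cv2.resize(p[175:285,290:410],(480,440),interpolation=cv2.INTER_CUBIC))
p,K,R,t=cam('scene'); ims.append(cv2.resize(p[190:300,210:290],(320,440),interpolation=cv2.INTER_CUBIC))
cv2.imwrite('pics/chk.png',np.hstack(ims)[...,::-1])
```

```text
tcp [0.4679 0.1404 0.0427] tool y 97.34 tilt [-0. -0. -1.] F [-0.2 -0.7 -3. ] w 0.0231 t 11.42
shift [-0.4242  1.5864 -0.2156] turn [-0.0001 -0.     -0.0048]
```

View pics/chk.png

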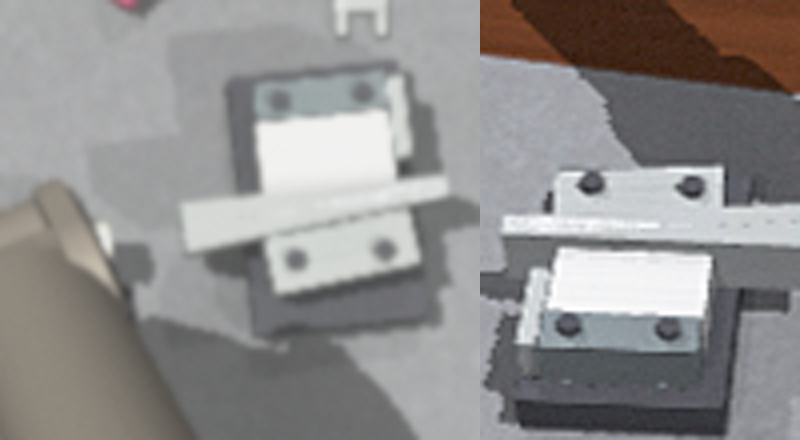

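The wedge stands still at 21 N (0.0913). The butt moved about 26 mm, to roughly 105 mm from the bed's middle, inside 85–115. The blank is against its stop. Carrying the hammer back.

Call:
{"name": "send_rows", "arguments": {"deltas": [[0,0,0,-0.06,0,0,0],[0,-0.02,0.06,-0.14,0,0,0],[0,-0.08,0.25,-0.21,0,0,0],[0,-0.14,0.48,-0.23,0,0,-0.002],[0,-0.2,0.72,-0.23,0,0,-0.005],[0,-0.26,0.92,-0.23,0,0,-0.005],[0,-0.28,1,-0.23,0,0,-0.005],[0,-0.28,1,-0.23,0,0,-0.005]]}}

```text
clock: 12.18
tcp_pos: [0.4908, 0.2986, 0.0781]
orientation: [-0.23, 3.132, 0.005]
contact_force: [0.1, -0.0, -2.7]
grip_width: 0.023
```

Run:
```python
from h import *
go([.5006,.3846,.075],98.2)
```

```text
tcp [0.4908 0.2986 0.0781] tool y 98.41 tilt [ 0.001  0.003 -1.   ] F [ 0.1 -0.  -2.7] w 0.023 t 12.18
shift [-0.1486  0.5573  0.0226] turn [0.0009 0.0005 0.0012]
```

Call:
{"name": "send_rows", "arguments": {"deltas": [[0,-0.03,0.12,0,0,0,0],[0,-0.07,0.28,0.01,0,0,0],[0,-0.11,0.44,0.01,0,0,0],[0,-0.14,0.55,0.01,0,0,0],[0,-0.145,0.58,0.01,0,0,0],[0,-0.145,0.58,0.01,0,0,0],[0,-0.145,0.58,0.01,0,0,0],[0,-0.145,0.58,0.01,0,0,0]]}}

```text
clock: 12.85
tcp_pos: [0.5002, 0.3808, 0.0756]
orientation: [0.22, -3.133, 0.003]
contact_force: [-0.6, -1.1, -2.1]
grip_width: 0.0232
```

Run:
```python
from h import *
go([.5006,.3846,.0285],98.2)
f=r.grab_frame('wrist'); p=f['pixels']
cv2.imwrite('pics/w2.png',p[200:480,140:500][...,::-1])
```

```text
tcp [0.5002 0.3808 0.0756] tool y 98.03 tilt [-0.    -0.002 -1.   ] F [-0.6 -1.1 -2.1] w 0.0232 t 12.85
shift [-0.0063  0.0257  0.3143] turn [-0.0006 -0.0002 -0.001 ]
```

View pics/w2.png

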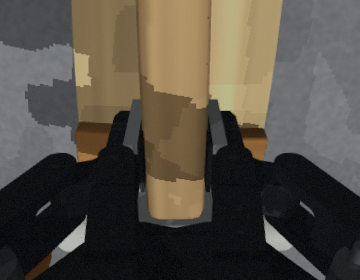

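The handle sits straight and centred between the fingers, so it hasn't twisted. Lowering onto the battens.

Call:
{"name": "send_rows", "arguments": {"deltas": [[0,-0.005,0.024,0.06,0,0,0],[0,-0.005,0.024,0.14,0,0,0],[0,-0.005,0.024,0.2,0,0,0],[0,-0.005,0.024,0.25,0,0,0],[0,-0.005,0.024,0.27,0,0,0],[0,-0.005,0.024,0.28,0,0,0],[0,-0.005,0.024,0.28,0,0,0]]}}

```text
clock: 13.48
tcp_pos: [0.4999, 0.387, 0.0332]
orientation: [0.224, -3.133, 0.001]
contact_force: [-0.2, 0.4, -2.6]
grip_width: 0.0231
```

Run:
```python
from h import *
go([.5006,.3846,.0285],98.2)
```

```text
tcp [0.4999 0.387  0.0332] tool y 98.17 tilt [-0.001 -0.001 -1.   ] F [-0.2  0.4 -2.6] w 0.0231 t 13.48
shift [-0.0027 -0.0165  0.0311] turn [-0.0002 -0.0002 -0.0002]
```

Call:
{"name": "send_rows", "arguments": {"deltas": [[0,-0.003,-0.015,0.01,0,0,0],[0,-0.003,-0.015,0.02,0,0,0],[0,-0.003,-0.015,0.027,0,0,0],[0,-0.003,-0.015,0.03,0,0,0],[0,-0.003,-0.015,0.03,0,0,0],[0,-0.003,-0.015,0.03,0,0,0]]}}

```text
clock: 13.98
tcp_pos: [0.5009, 0.3852, 0.0294]
orientation: [-0.224, 3.133, 0.0]
contact_force: [0.3, -0.3, -3.5]
grip_width: 0.0229
```

Run:
```python
from h import *
go([.5006,.3846,.0285],98.2)
```

```text
tcp [0.5009 0.3852 0.0294] tool y 98.17 tilt [ 0.  0. -1.] F [ 0.3 -0.3 -3.5] w 0.0229 t 13.98
shift [ 0.0022 -0.0034  0.0061] turn [ 0.0001  0.0001 -0.0001]
```

Call:
{"name": "send_rows", "arguments": {"deltas": [[0,0,0,0.004,0,0,0],[0,0,0,0.008,0,0,0],[0,0,0,0.008,0,0,0],[0,0,0,0.008,0,0,0]]}}

```text
clock: 14.32
tcp_pos: [0.5009, 0.3852, 0.0285]
orientation: [-0.224, 3.133, 0.0]
contact_force: [-1.9, -1.8, 2.2]
grip_width: 0.023
```

Call:
{"name": "send_rows", "arguments": {"deltas": [[0,0,0,0.006,0,0,0],[0,0,0,0.006,0,0,0]]}}

```text
clock: 14.48
tcp_pos: [0.5009, 0.3852, 0.0285]
orientation: [-0.224, 3.133, 0.0]
contact_force: [-4.2, -3.1, 11.9]
grip_width: 0.0228
```

Seated on the battens. Relieve, then open.

Call:
{"name": "send_rows", "arguments": {"deltas": [[0,0,0,-0.006,0,0,0],[0,0,0,-0.006,0,0,0],[0.6,0,0,-0.006,0,0,0],[1,0,0,-0.006,0,0,0],[1,0,0,-0.006,0,0,0],[1,0,0,-0.006,0,0,0],[1,0,0,-0.006,0,0,0],[1,0,0,-0.006,0,0,0],[1,0,0,-0.006,0,0,0],[1,0,0,-0.006,0,0,0]]}}

```text
clock: 15.32
tcp_pos: [0.5008, 0.3851, 0.0281]
orientation: [-0.224, 3.134, 0.0]
contact_force: [0.1, -0.1, -0.5]
grip_width: 0.0856
```

Call:
{"name": "send_rows", "arguments": {"deltas": [[1,0,0,-0.08,0,0,0],[1,0,0,-0.2,0,0,0],[1,0,0,-0.4,0,0,0],[1,0,0,-0.6,0,0,0],[1,0,0,-0.8,0,0,0],[1,0,0,-0.95,0,0,0],[1,0,0,-1,0,0,0],[1,0.4,0.3,-1,0,0,0],[1,0.7,0.6,-1,0,0,0],[1,0.7,0.6,-1,0,0,0],[1,0.7,0.6,-1,0,0,0]]}}

```text
clock: 16.23
tcp_pos: [0.3771, 0.4635, 0.1781]
orientation: [0.236, -3.129, -0.004]
contact_force: [-1.1, 0.3, -0.1]
grip_width: 0.0854
```

Run:
```python
from h import *
go([.5,.385,.2])
p,K,R,t=cam('scene'); p0=np.load('scene0.npz')['p']
a=lambda q,s:cv2.resize(q[s],(400,300),interpolation=cv2.INTER_CUBIC)
s=np.s_[215:300,400:500];w=np.s_[180:315,180:360]
cv2.imwrite('pics/fin.png',np.vstack([np.hstack([a(p0,s),a(p,s)]),np.hstack([a(p0,w),a(p,w)])])[...,::-1])
```

```text
tcp [0.3771 0.4635 0.1781] tool y 98.62 tilt [-0.004  0.002 -1.   ] F [-1.1  0.3 -0.1] w 0.0854 t 16.23
shift [-0.7314 -0.6398 -0.1497] turn [0. 0. 0.]
```

View pics/fin.png

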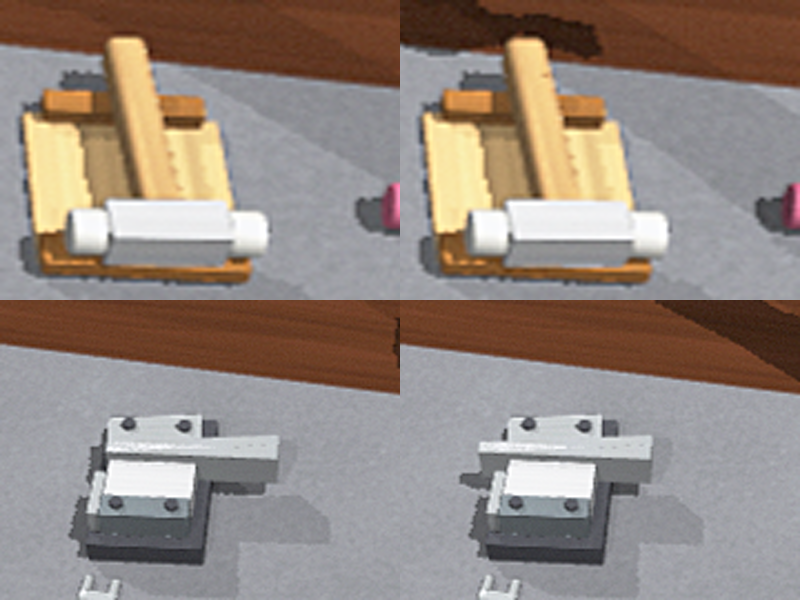

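Before and after pictures match: the hammer lies as before, the wedge is driven in, the blank is against its stop and the spanner is unmoved. Handing in.

Call:
{"name": "send_rows", "arguments": {"deltas": [[1,0,0,0,0,0,0],[1,0,0,0,0,0,0],[1,0,0,0,0,0,0],[1,0,0,0,0,0,0]]}}

```text
clock: 16.62
tcp_pos: [0.3858, 0.4578, 0.178]
orientation: [-0.219, 3.133, -0.001]
contact_force: [0.6, -0.3, -0.2]
grip_width: 0.0854
```

```bash
python3 -c "
from bench import r
print(r.hand_in())"
```

```text
the job is handed in; nothing more can be done
None
```

The wedge is driven home and the hammer is back on its rest. I handed the job in at 16.6 s of the 54 s allowed.

- **Taps:** I gave the wedge six taps at roughly 50–60 mm/s, drawing the hammer back about 22–26 mm between them.
    - The first three slid it against 3–8 N.
    - The fourth met 11–14 N.
    - The last two read about 20 and 23 N, with the hammer stopping within 0.3 mm of where tap 4 ended.
- **Wedge:** It advanced about 26 mm. The wide end is now about 105 mm from the bed's middle, inside the 85–115 mm range.
- **Last checks:** Before and after pictures show the hammer lying as before and the blank against its stop. I checked the spanner's near end and one of the pink hammers in those pictures, and neither had moved. I did not check the tin, oil bottle and spool again.

**Less certain:**
- **Tap force:** Forces were read only at the end of each step, so brief peaks in between were not seen. The last tap was slightly over the 10–20 N suggested, with about 9 N of it sideways.
- **Scene camera:** It disagreed with my positions from the top camera by 2–4 mm, by the same amount for hammer and wedge, so their relative aim was not affected.

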